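# Turn the tee end for end onto the open pump port

### The arm

A 6-joint arm with a two-finger parallel gripper is mounted at the origin on the work surface. World frame = base frame: x ahead of the robot, y to its left, z up, the work surface at z = 0. Lengths are in m, angles in rad, forces in N, time in s.
With the tool pointing down it reaches from about 0.35 to 0.975 m from the base axis. Payload 4.9 kg.
Tool frame: the origin (TCP) lies midway between the tips of the shut fingers; the grasp point (between the pads) lies 19 mm behind it; z points along the fingers, y is the direction in which the jaws open and shut (so a half turn about z gives the same grasp; the last joint's range is limited). The gripper opens to 85 mm and grips with 20 to 120 N. Pads are 22 mm wide; open, the fingers measure 114 mm over their backs; the gripper's body (76 mm by 85 mm) begins 54 mm behind the grasp point. The pads swing forward as they close: fully open they stand 13 mm farther back than shut.
Start: joints at [0.998, 0.053, 1.613, -0, 1.476, -0.119], TCP at [0.274, 0.562, 0.231] pointing down, gripper open.
Joint ranges: [-3.01, 3.01], [-1.01, 2.22], [0.06, 2.58], [-1.02, 4.17], [0.09, 2.62], [-3.14, 3.14]. Speed limits (rad/s): [2.57, 2.57, 3.14, 3.14, 3.14, 3.14].

### API

Orientations are given as a unit quaternion [w, x, y, z].
In Python, from plant import state, grab_frame, camera_params, job_done, boxes_of gives the robot as it stands.
- The arm moves only by the tool step_arm, never from a script. Its argument "steps" is a list of rows, each a list of 4 numbers: the shift along the tool's x, y, z in mm, then the turn about the tool's z in degrees. A call has 1 to 8 rows; each row shifts and turns the pose as measured when the row begins, along the tool's axes as they then stand; what a row does not reach is not made up. A row lasts 1/10 s, in which the tool goes at most 50 mm and 8.59 degrees, less where a joint would pass 70% of its speed; a pose out of reach is approached as far as the arm can. A call is refused whole if a number of a shift passes 50 or a number of a turn 8.59, either way. A call with a gripper value outside its range is refused whole. "claw" is the opening in per cent of the stroke, from 0 (shut) to 100 (fully open), set as the call begins (left out, the last holds). The fingers move at their own pace and stop on an object; the grip force is fixed at half the most. Time passes only in rows, so rows that do not move let the fingers close. It gives the time, the measured TCP pose, the force and the opening at its end, in the units of the state.
- state(): the state, without advancing time (a new reading comes with each control period).
- grab_frame(name): name is "scene" or "top"; returns (picture, depth): 400x640x3 uint8, red, green, blue; 400x640 float32, m along the optical axis (not along the pixel's ray), 0 where there is no reading.
- camera_params(name): a dict with "mtx" (3x3 intrinsics, pixels), "k1" (the pictures are not rectified: a ray, as slopes to the right and down, at radius r is drawn at 1 + k1 r^2 times it, then the intrinsics apply), "extrinsics" (4x4, takes a point from camera to world coordinates). Camera axes: x right, y down, z forward; pixel columns grow to the right and rows downward; lengths in m; the calibration is good to about 2 mm. A picture is of the moment at which its call begins. camera_params takes no time and is no camera call.
- job_done(): hands the job in, once; it reports no verdict.
Trained networks look in the newest picture that a camera, given by its name, has taken for a name from the list of things; names that differ only in an ending like _2 or _b are one class to them, and where a whole thing is asked for, a point or a joint stands for the part that bears it (a point fixed in the world has none). Each returns a list of dicts, best first, with "p" (0 to 1); they miss things now and then, are a little off and sometimes report something else, mostly with a low value. They report only what shows in the picture. A call takes as long as a camera call. They do not tell look-alikes from the thing itself.
- boxes_of(camera, label): "box" ([left, top, width, height] in pixels, round what is visible of it).
The state is a dict: "time": time; "joint_pos": joint angles; "joint_vel": joint speeds; "joint_efforts": joint torques, N m; "tool_pos": TCP position; "tool_rot": TCP orientation; "contact_force": force on the tool from outside, world axes, zero at the start; "ft_torque": the same for the moment, N m; "gripper_width": opening from 0.0 (shut) to 1.0 (fully open).
Only numpy, scipy, OpenCV 4.12 (cv2) and the standard library are available. Lean on these libraries where they do the work, as an engineer would, in place of code of your own. Each camera call takes 0.05 s, during which the arm holds its last target. There are 200 camera calls.

### The job

Of the two pump ports coming up through the shelf one is blanked off and the other is open with its centring ring in place: mount the stainless tee on the open one, turned end for end so that its open run end sits down flat on the ring, its blanked end is on top and its side branch faces the open flange of the chamber line. The tee now stands on its blanked end, so first lay it on its side on the shelf and let go, then take a fresh grip to bring it over. Do not let it drop or topple, and leave the wrench and the nuts where they lie.

Things in the scene. Friction and masses are not known exactly. Their poses are not given: they have to be found in the camera images.
- tee: Stainless vacuum tee, one loose piece, 0.34 to 0.53 kg. Origin: centre of the flat underside of its blanked end, on which it stands at the start; own z runs along the straight run to the open end, own x along the side branch. Blanked end: aluminium clamp ring 52 mm diameter, z = 0 to 18 mm. Tube 28 mm diameter. Centre of mass near x = 7, z = 45 mm. Mounted, its z points straight down.
- tee_open (a point): Centre of the face of the tee's open run end, at tee z = 108 mm; axes as the tee's. Flange 40 mm diameter, z = 99 to 108 mm, bore 26 mm diameter and 10 mm deep. Laid on its side with the branch about level, the tee rests steadily on the rims of clamp ring, run flange and branch flange; the run then slopes 3.5 degrees down to the open end.
- tee_branch (a point): Centre of the face of the tee's side branch, at tee x = 50, z = 58 mm; axes as the tee's. Branch tube 28 mm diameter, its flange 40 mm diameter from x = 41 to 50 mm.
- port_a: One pump port, fixed: steel plate 70 x 70 x 6 mm on the shelf, 28 mm tube, flange 40 mm diameter whose top face is 45 mm above the shelf. Origin on the shelf on the port's axis. Either port may be the open one: the one in which the centring ring sits.
- port_b: The other pump port, alike.
- centering_ring: Matte aluminium centring ring, fixed in the open port, on its axis: body 39 mm diameter, 4 mm high, on the port's top face (origin: centre of its underside, 45 mm above the shelf); above it a locating lip 23 mm diameter, 4 mm high, tapered to 20 mm over its upper 2.5 mm. The lip enters the bore of the tee's open run end with 1.5 mm play all round.
- ring_seat (a point): Centre of the seat on the centring ring, 49 mm above the shelf: the centre of the tee's open run face comes here. The lip's top is 4 mm above it.
- blank_cap: Blank disc and aluminium wing-nut clamp, fixed on top of the port that is closed; 54 mm diameter with a lug out to 42 mm from the axis; its top is 56 mm above the shelf. Origin on that port's axis, 45 mm up.
- chamber_line: Fixed steel elbow of the chamber line standing at the far edge of the shelf, 28 mm tube, highest point 119 mm. Origin on the shelf below the centre of its open flange, which looks along the body's own -x (to the robot's side).
- line_mouth (a point): Centre of the open flange (40 mm diameter) of the chamber line, 99 mm above the shelf, as high as the branch of the mounted tee. The branch of the mounted tee should point at it.
- wrench: Bystander, loose: chrome socket wrench, 227 mm long along its x, origin on the shelf 125 mm from its handle end, 17 mm high, socket standing up to 43 mm at x = 85 mm.
- nut_a: Bystander, loose: brass hexagon nut, 24 mm across flats, 13 mm high, origin at the centre of its underside.
- nut_b: Bystander, loose: brass nut like the other.
- bolt_box: Bystander, fixed: steel bolt box 150 x 190 x 65 mm (x, y, z) with a shut hinged lid, its knob up to about 115 mm; origin at the centre of its underside.
Things that resemble listed ones, but are neither listed nor needed, are in the scene too. What is shaped like the tee but orange or yellow is not meant.

How it is judged:
On the way:
1. the tee lies on its side on the shelf and has been let go (angle between tee's own z axis and vertical between 1.3 and 1.85 rad and height (world z) of tee below 0.035 m and contact force between tee and the fingers below 0.1 N and contact force between tee and shelf above 1 N and linear speed of tee below 0.03 m/s), for 0.2 s.
At the end, for the whole second after the job is handed in: Tee at rest on the open port, blanked end up within 0.08 rad of vertical, open run face on the centring ring (within 2.5 mm of the seat's height, 4 mm of its axis), chamber line's open flange ahead of the branch and no more than 50 mm to either side of the branch's line (horizontal distance between tee_open and ring_seat below 0.004 m and z of tee_open in the frame of ring_seat between -0.004 and 0.0025 m and angle between tee's own z axis and vertical above 3.06 rad and x of line_mouth in the frame of tee above 0.1 m and y of line_mouth in the frame of tee between -0.05 and 0.05 m and linear speed of tee below 0.02 m/s); the robot touches nothing.
It fails at once if the tee falls or topples out of the hand (faster than 0.45 m/s with no finger on it) (contact force between tee and the fingers below 0.05 N and linear speed of tee above 0.45 m/s).
It fails at once if the wrench is shifted by more than 20 mm (distance of wrench from where it was at the start of the episode above 0.02 m).
It fails at once if a nut is shifted by more than 20 mm (distance of any of nut_a, nut_b from where it was at the start of the episode above 0.02 m).
It also fails if it takes over 72 s, if anything falls off the work surface, if the arm or the gripper's body presses on something with over 40 N, if the wrist force passes 120 N, or if a joint passes its speed limit or range.

## Working session

There is one attempt and no reset: what is moved stays moved. The work goes in short steps, Python scripts to look and compute and a tool call to move; the robot and the scene stay as the last step left them, time stands still between calls to the robot, and variables do not carry over. Pictures are saved under pics/ and viewed, about 8 in all and at most 12, crops included, and the job is handed in when it is done.

Besides the shell and the picture viewer there is one more tool, called after "Request:" by a JSON object that holds its "api" and its "payload". step_arm: Moves the arm, as the interface text tells. Its arguments: {"type":"object","properties":{"steps":{"type":"array"},"claw":{"type":"number"}},"required":["steps"]}

```bash
mkdir -p pics; ls; cat > h.py <<'E'
import numpy as np, cv2
from plant import *
def unproj(cam,u,v,d):
    c=camera_params(cam);K=np.array(c["mtx"]);E=np.array(c["extrinsics"])
    p=cv2.undistortPoints(np.array([[[u,v]]],float),K,np.array([c["k1"],0,0,0,0.]))[0,0]
    return (E@np.array([p[0]*d,p[1]*d,d,1]))[:3]
def cloud(cam,dep):
    c=camera_params(cam);K=np.array(c["mtx"]);E=np.array(c["extrinsics"])
    h,w=dep.shape;uu,vv=np.meshgrid(np.arange(w),np.arange(h))
    p=cv2.undistortPoints(np.stack([uu,vv],-1).reshape(-1,1,2).astype(float),K,np.array([c["k1"],0,0,0,0.])).reshape(h,w,2)
    P=np.concatenate([p*dep[...,None],dep[...,None]],-1)
    W=P@E[:3,:3].T+E[:3,3]; W[dep==0]=np.nan
    return W
def proj(cam,P):
    c=camera_params(cam);K=np.array(c["mtx"]);E=np.linalg.inv(np.array(c["extrinsics"]))
    r=cv2.Rodrigues(E[:3,:3])[0]
    return cv2.projectPoints(np.array(P,float).reshape(-1,1,3),r,E[:3,3],K,np.array([c["k1"],0,0,0,0.]))[0][:,0]
E
python3 - <<'E'
from h import *
print(state()["time"],state()["tool_pos"],state()["tool_rot"])
for c in("scene","top"):
    im,d=grab_frame(c);cv2.imwrite(f"pics/{c}0.png",im[...,::-1]);np.savez(f"{c}0.npz",im=im,d=d)
    W=cloud(c,d)
    print(c,np.round(camera_params(c)["extrinsics"],3).tolist(),camera_params(c)["mtx"],camera_params(c)["k1"])
    for l in("tee","port_a","centering_ring","blank_cap","chamber_line","wrench","nut_a","bolt_box"):
        for b in boxes_of(c,l)[:4]:
            x,y,w,h=b["box"];u,v=int(x+w/2),int(y+h/2)
            print(c,l,round(b["p"],2),np.round(b["box"]).astype(int).tolist(),np.round(W[min(v,399),min(u,639)],3))
E
```

```text
pics
0.0 [0.27366468 0.56120682 0.23004976] [-3.36198558e-04  2.24970027e-01  9.74365140e-01 -9.73902720e-04]
scene [[-0.218, 0.819, -0.531, 1.088], [0.976, 0.187, -0.113, -0.072], [0.006, -0.543, -0.84, 0.917], [0.0, 0.0, 0.0, 1.0]] [[379.69818383   0.         324.31748706]
 [  0.         379.69818383 201.96810505]
 [  0.           0.           1.        ]] 0.02089830267366997
scene tee 0.87 [477, 178, 38, 36] [0.437 0.256 0.076]
scene tee 0.82 [426, 219, 27, 32] [0.588 0.116 0.074]
scene tee 0.77 [431, 180, 29, 34] [0.463 0.129 0.068]
scene tee 0.68 [394, 262, 26, 38] [0.742 0.043 0.109]
scene port_a 0.76 [342, 203, 27, 25] [ 0.558 -0.101  0.042]
scene port_a 0.54 [266, 197, 38, 25] [ 0.564 -0.296  0.013]
scene port_a 0.25 [276, 182, 20, 27] [ 0.545 -0.295  0.056]
scene centering_ring 0.54 [351, 207, 18, 9] [ 0.549 -0.089  0.053]
scene blank_cap 0.63 [273, 181, 22, 28] [ 0.548 -0.3    0.058]
scene blank_cap 0.26 [425, 214, 29, 40] [0.586 0.114 0.081]
scene chamber_line 0.58 [332, 284, 33, 70] [ 0.851 -0.068  0.108]
scene wrench 0.63 [272, 219, 43, 76] [ 0.701 -0.233  0.015]
scene n
[... 428 characters left out ...]
075]
top tee 0.91 [201, 177, 26, 28] [0.576 0.102 0.109]
top tee 0.75 [188, 233, 35, 14] [0.45  0.126 0.076]
top tee 0.69 [144, 229, 31, 29] [0.436 0.239 0.107]
top port_a 0.94 [278, 197, 29, 25] [ 0.533 -0.105  0.057]
top port_a 0.8 [351, 193, 28, 23] [ 0.553 -0.301  0.058]
top centering_ring 0.65 [284, 200, 11, 15] [ 0.543 -0.096  0.045]
top blank_cap 0.86 [356, 194, 24, 27] [ 0.543 -0.312  0.055]
top chamber_line 0.92 [264, 87, 35, 35] [ 0.814 -0.072  0.109]
top chamber_line 0.31 [201, 175, 24, 32] [0.578 0.104 0.11 ]
top wrench 0.72 [328, 117, 18, 74] [ 0.702 -0.228 -0.001]
top nut_a 0.43 [329, 238, 6, 12] [ 0.447 -0.214  0.002]
top bolt_box 0.89 [431, 230, 76, 57] [ 0.41  -0.586  0.068]
```

```bash
python3 - <<'E'
import cv2
a=cv2.imread("pics/scene0.png")[160:360,250:550];b=cv2.imread("pics/top0.png")[70:270,110:410]
cv2.imwrite("pics/s0c.png",cv2.resize(a,(800,533),interpolation=2));cv2.imwrite("pics/t0c.png",cv2.resize(b,(800,533),interpolation=2))
E
```

```text
(no output)
```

View pics/s0c.png

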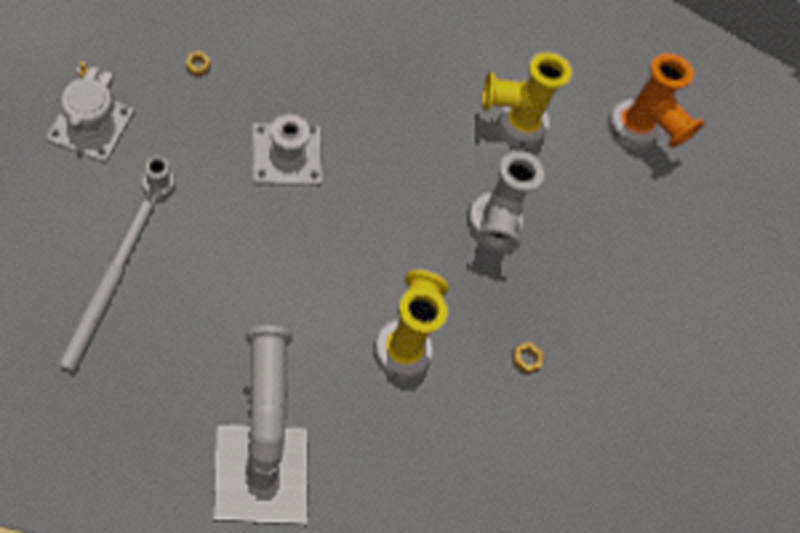

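View pics/t0c.png

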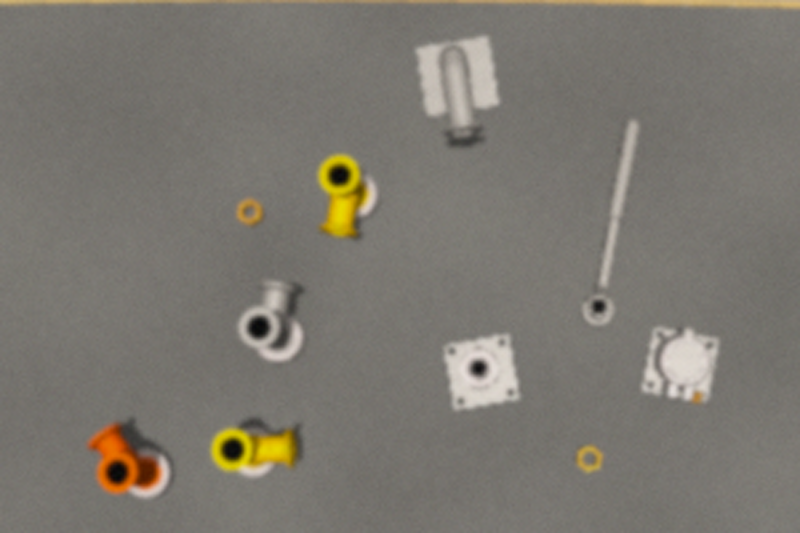

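The stainless tee is at scene crop (510,200), which is full-image pixel (440,235), and at top pixel (208,193), world about (0.58, 0.10). The look-alikes are orange at top (155,245), yellow at (205,240) and yellow at (240,140). The open port, with its dark bore showing, is at top (289,207); the blanked port is at (365,205). The chamber mouth is at top (283,121).

Next I measure the tee and the port from the depth of both cameras.

```bash
cat > m.py <<'E'
from h import *
from scipy.optimize import least_squares
def circ(P):  # robust circle outer fit by min enclosing circle
    c,r=cv2.minEnclosingCircle((P[:,:2]*1000).astype(np.float32));return np.round(c,1),round(r,1)
E
python3 - <<'E'
from m import *
D={c:np.load(c+"0.npz") for c in("scene","top")}
for c in D:
    W=cloud(c,D[c]["d"]).reshape(-1,3);W=W[~np.isnan(W[:,0])]
    f=W[(W[:,2]>-.02)&(W[:,2]<.008)&(abs(W[:,0]-.58)<.1)&(abs(W[:,1])<.1)]
    print(c,"floor",np.median(f[:,2]))
    def sel(x,y,r,z0,z1): return W[(np.hypot(W[:,0]-x,W[:,1]-y)<r)&(W[:,2]>z0)&(W[:,2]<z1)]
    P=sel(.585,.11,.075,.098,.125);print(" teetop",len(P),np.median(P,0).round(4),circ(P),P.min(0).round(3),P.max(0).round(3))
    P=sel(.585,.11,.09,.05,.088);print(" branch",len(P),np.median(P,0).round(4),P.min(0).round(3),P.max(0).round(3))
    P=sel(.545,-.1,.05,.038,.07);print(" port",len(P),np.median(P,0).round(4),circ(P),P[:,2].max())
    P=sel(.55,-.3,.05,.038,.07);print(" blank",len(P),np.median(P,0).round(4),circ(P))
    P=sel(.8,-.08,.12,.1,.13);print(" line",len(P),P.min(0).round(3),P.max(0).round(3), cv2.fitLine(P[:,:2].astype(np.float32),2,0,.01,.01).ravel().round(3))
a=D["scene"]["im"][205:265,405:475,::-1];b=D["top"]["im"][165:225,180:250,::-1]
g=D["top"]["im"][185:245,260:330,::-1]
cv2.imwrite("pics/c1.png",np.hstack([cv2.resize(i,(266,228),interpolation=2) for i in(a,b,g)]))
E
```

```text
scene floor 0.000793563080479287
 teetop 170 [0.571  0.1215 0.1073] (array([572.8, 120.3]), 21.6) [0.552 0.101 0.098] [0.594 0.14  0.111]
 branch 251 [0.6023 0.115  0.0704] [0.571 0.096 0.05 ] [0.626 0.134 0.088]
 port 159 [ 0.5422 -0.0941  0.0498] (array([540.1, -94.4]), 21.1) 0.05662477062583704
 blank 350 [ 0.5518 -0.3036  0.0556] (array([ 546.8, -307.1]), 37.6)
 line 530 [ 0.773 -0.095  0.1  ] [ 0.865 -0.051  0.121] [ 0.986  0.169  0.818 -0.07 ]
top floor 0.0004778588874090328
 teetop 158 [0.5733 0.1196 0.1069] (array([572.2, 117.5]), 20.6) [0.554 0.098 0.098] [0.592 0.137 0.113]
 branch 155 [0.6046 0.1072 0.0696] [0.558 0.094 0.051] [0.625 0.13  0.083]
 port 168 [ 0.5396 -0.097   0.0488] (array([540. , -96.7]), 19.8) 0.05832349880513443
 blank 376 [ 0.5456 -0.3069  0.0547] (array([ 544.8, -311.8]), 36.5)
 line 295 [ 0.772 -0.097  0.1  ] [ 0.859 -0.054  0.122] [ 0.981  0.192  0.813 -0.072]
```

View pics/c1.png

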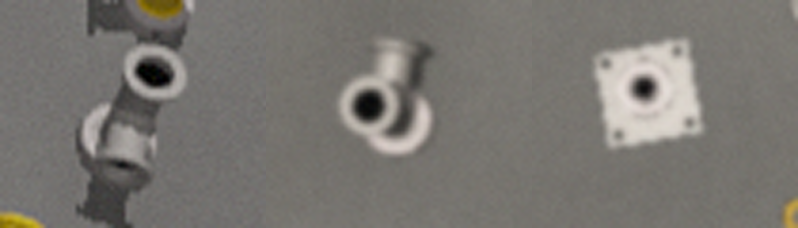

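```bash
cat >> m.py <<'E'
def cyl(P,a,b,r):  # sdf of capped cylinder along axis a->b
    a=np.array(a);u=np.array(b)-a;L=np.linalg.norm(u);u=u/L;q=P-a;t=q@u
    rho=np.linalg.norm(q-t[:,None]*u,axis=1);dx=rho-r;dy=abs(t-L/2)-L/2
    return np.minimum(np.maximum(dx,dy),0)+np.hypot(np.maximum(dx,0),np.maximum(dy,0))
def teesdf(Q):
    d=[cyl(Q,[0,0,0],[0,0,.018],.026),cyl(Q,[0,0,0],[0,0,.108],.014),cyl(Q,[0,0,.099],[0,0,.108],.02),
       cyl(Q,[0,0,.058],[.05,0,.058],.014),cyl(Q,[.041,0,.058],[.05,0,.058],.02)]
    return np.min(d,0)
def pts(x,y,r,z0,tag):
    o=[]
    for c in("scene","top"):
        W=cloud(c,np.load(c+tag+".npz")["d"]).reshape(-1,3);W=W[~np.isnan(W[:,0])]
        o.append(W[(np.hypot(W[:,0]-x,W[:,1]-y)<r)&(W[:,2]>z0)&(W[:,2]<.2)])
    return o
E
python3 - <<'E'
from m import *
S,T=pts(.585,.11,.075,.012,"0")
def res(p,P):
    x,y,a=p;c,s=np.cos(a),np.sin(a);R=np.array([[c,-s,0],[s,c,0],[0,0,1]])
    return teesdf((P-[x,y,0])@R)
for n,P in(("s",S),("t",T),("both",np.vstack([S,T]))):
    r=least_squares(res,[.5725,.119,-.2],args=(P,),loss="soft_l1",f_scale=.002,x_scale=[.01,.01,.2],diff_step=1e-3)
    print(n,len(P),r.x.round(4),np.degrees(r.x[2]),np.median(abs(r.fun)))
q=state()["tool_rot"];from scipy.spatial.transform import Rotation as R
print(R.from_quat(np.roll(q,-1)).as_matrix().round(3))
E
```

```text
s 606 [ 0.574   0.1209 -0.1224] -7.015798817220943 0.0009135627630822707
t 467 [ 0.5726  0.1172 -0.1119] -6.410277587385489 0.0015165272901589831
both 1073 [ 0.5733  0.1193 -0.1131] -6.4783587002753995 0.001439454962113302
[[-0.899  0.438  0.   ]
 [ 0.438  0.899  0.   ]
 [-0.     0.    -1.   ]]
```

```bash
cat > go.py <<'E'
# python3 go.py x y z jawyaw_deg : remaining shift in tool axes (after the turn) mm and turn deg
import sys
from h import *
from scipy.spatial.transform import Rotation as R
s=state();M=R.from_quat(np.roll(s["tool_rot"],-1)).as_matrix()
x,y,z,a=map(float,sys.argv[1:])
d=(np.array([x,y,z])-s["tool_pos"])*1000
cur=np.degrees(np.arctan2(M[1,1],M[0,1]));t=(cur-a+90)%180-90
A=R.from_rotvec([0,0,-np.radians(t)]).as_matrix()@M
print("t",round(s["time"],2),"pos",s["tool_pos"].round(4),"jaw",cur.round(1),"turn",t.round(2),"shift now",(M.T@d).round(1),"shift after",(A.T@d).round(1),"tilt",M[:,2].round(3),"F",s["contact_force"].round(1),"w",round(s["gripper_width"],3),"q6",s["joint_pos"][5].round(2))
E
```

Request:
{"api": "step_arm", "payload": {"steps": [[-40,-23,0,0],[-40,-23,0,0],[-40,-23,0,0],[-40,-23,0,0],[-40,-23,0,0],[-40,-23,0,0],[-40,-23,0,0],[-40,-23,0,0]], "claw": 100}}

```text
time: 1.7
tool_pos: [0.4858, 0.2508, 0.232]
tool_rot: [0.001, 0.219, 0.976, 0.002]
contact_force: [0.4, 1.4, -0.2]
gripper_width: 0.998
```

Request:
{"api": "step_arm", "payload": {"steps": [[0,0,0,8.5],[0,0,0,8.5],[0,0,0,8.5],[0,0,0,8.5],[0,0,0,8.5],[0,0,0,8.5],[0,0,0,8.5],[0,0,0,8.5]]}}

```text
time: 2.5
tool_pos: [0.4902, 0.2435, 0.2329]
tool_rot: [0.001, 0.733, 0.68, 0.003]
contact_force: [-0.1, 0.9, -0.3]
gripper_width: 0.996
```

```bash
python3 go.py .573 .119 .15 -6.5
```

```text
t 2.5 pos [0.4902 0.2435 0.2329] jaw -4.3 turn 2.17 shift now [-118.1   91.6   83. ] shift after [-114.5   95.9   83. ] tilt [ 0.005  0.002 -1.   ] F [-0.1  0.9 -0.3] w 0.996 q6 0.4
```

Request:
{"api": "step_arm", "payload": {"steps": [[-2,2,0,2.2],[-38,31,0,0],[-38,31,0,0],[-38,31,0,0],[0,0,30,0],[0,0,30,0],[0,0,23,0],[0,0,0,0]]}}

```text
time: 3.3
tool_pos: [0.5768, 0.1127, 0.1505]
tool_rot: [0.003, 0.747, 0.664, 0.006]
contact_force: [-1.6, -1.6, -0.7]
gripper_width: 0.998
```

```bash
python3 go.py .573 .119 .088 -6.5
```

```text
t 3.3 pos [0.5768 0.1127 0.1505] jaw -6.7 turn -0.22 shift now [ 5.5 -5.2 62.5] shift after [ 5.5 -5.2 62.5] tilt [ 0.012  0.004 -1.   ] F [-1.6 -1.6 -0.7] w 0.998 q6 0.18
```

Request:
{"api": "step_arm", "payload": {"steps": [[5.5,-5,0,0],[0,0,0,0],[0,0,25,0],[0,0,25,0],[0,0,12,0],[0,0,0,0],[0,0,0,0]]}}

```text
time: 4.0
tool_pos: [0.5792, 0.1221, 0.0986]
tool_rot: [0.008, 0.746, 0.666, 0.013]
contact_force: [0.1, -0.0, 0.7]
gripper_width: 0.997
```

```bash
python3 go.py .573 .119 .088 -6.5; python3 - <<'E'
from h import *
im,d=grab_frame("scene");a=im[170:270,380:500,::-1]
im,d=grab_frame("top");b=im[130:250,150:270,::-1]
cv2.imwrite("pics/c2.png",np.hstack([cv2.resize(a,(480,400),interpolation=2),cv2.resize(b,(320,400)[:1]+(400,),interpolation=2)]))
E
```

```text
t 4.0 pos [0.5792 0.1221 0.0986] jaw -6.5 turn -0.03 shift now [-3.9 -6.1 10.4] shift after [-3.9 -6.1 10.4] tilt [ 0.03   0.005 -1.   ] F [ 0.1 -0.   0.7] w 0.997 q6 0.19
```

View pics/c2.png

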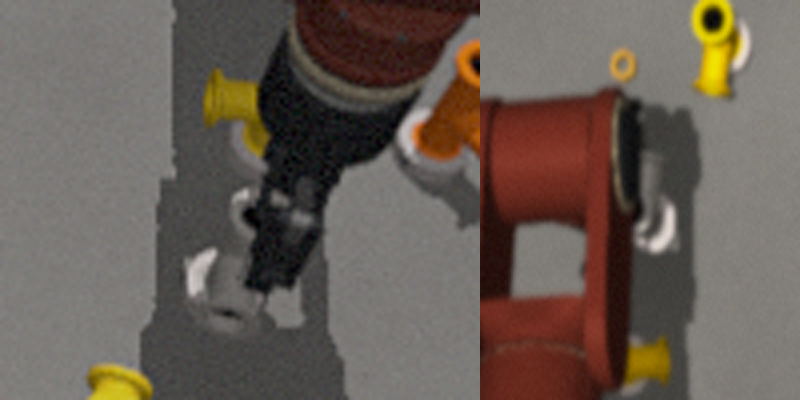

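The picture shows the fingers straddling the tee's top flange at crop (265,210), with the branch clear of them in front. I centre, lower the last 10 mm and close.

Request:
{"api": "step_arm", "payload": {"steps": [[-4,-6,3,0],[0,0,4,0],[0,0,3,0],[0,0,0,0],[0,0,0,0]]}}

```text
time: 4.6
tool_pos: [0.5742, 0.1184, 0.0907]
tool_rot: [0.01, 0.746, 0.665, 0.015]
contact_force: [0.1, 0.7, -0.1]
gripper_width: 0.999
```

```bash
python3 go.py .573 .119 .088 -6.5
```

```text
t 4.6 pos [0.5742 0.1184 0.0907] jaw -6.6 turn -0.06 shift now [ 0.5 -1.3  2.6] shift after [ 0.5 -1.3  2.6] tilt [ 0.035  0.005 -0.999] F [ 0.1  0.7 -0.1] w 0.999 q6 0.19
```

Request:
{"api": "step_arm", "payload": {"steps": [[0,-1,2.5,0],[0,0,0,0],[0,0,0,0],[0,0,0,0],[0,0,0,0],[0,0,0,0],[0,0,0,0],[0,0,0,0]], "claw": 43}}

```text
time: 5.4
tool_pos: [0.5732, 0.1186, 0.0881]
tool_rot: [0.009, 0.746, 0.666, 0.015]
contact_force: [-0.5, -0.3, 1.4]
gripper_width: 0.443
```

```bash
python3 go.py .573 .119 .088 -6.5
```

```text
t 5.4 pos [0.5732 0.1186 0.0881] jaw -6.5 turn -0.05 shift now [ 0.3 -0.3  0.1] shift after [ 0.3 -0.3  0.1] tilt [ 0.034  0.005 -0.999] F [-0.5 -0.3  1.4] w 0.443 q6 0.19
```

Request:
{"api": "step_arm", "payload": {"steps": [[-5,0,-0.5,0],[-5,0,-0.5,0],[-5,0,-0.3,0],[-5,0,0,0]]}}

```text
time: 5.8
tool_pos: [0.5705, 0.0991, 0.0891]
tool_rot: [0.008, 0.746, 0.666, 0.016]
contact_force: [-1.3, 5.6, 6.3]
gripper_width: 0.44
```

```bash
python3 go.py .573 .119 .088 -6.5; cat > look.py <<'E'
import sys
from h import *
n,u,v,w=sys.argv[1],*map(int,sys.argv[2:5])
im,d=grab_frame("scene");np.savez("scene"+n+".npz",im=im,d=d)
u0,v0=max(0,u-w),max(0,v-w);a=im[v0:v+w,u0:u+w,::-1]
cv2.imwrite(f"pics/{n}.png",cv2.resize(a,(560,560*a.shape[0]//a.shape[1]),interpolation=2))
E
python3 look.py L1 440 235 50
```

```text
t 5.8 pos [0.5705 0.0991 0.0891] jaw -6.5 turn -0.04 shift now [20.   0.2  1.4] shift after [20.   0.2  1.4] tilt [ 0.034  0.009 -0.999] F [-1.3  5.6  6.3] w 0.44 q6 0.15
```

View pics/L1.png

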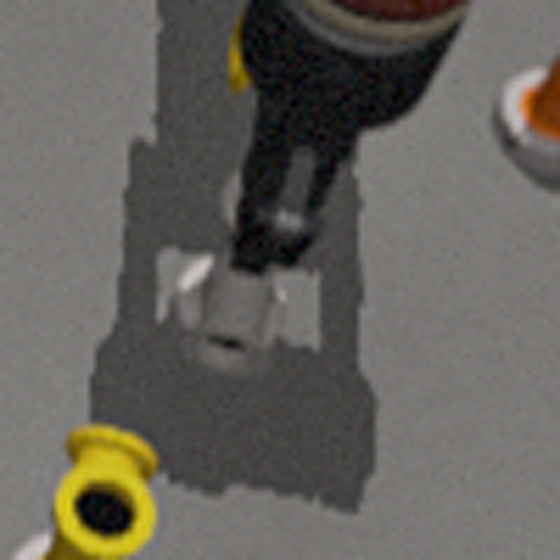

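The tool is 20 mm along and the shelf reacts with 5.6 N sideways and 6 N up. I fit the tilt from the depth to see whether the tee slides or tips.

```bash
cat > tf.py <<'E'
# python3 tf.py tag camlist gx gy zmax th0deg yaw  -> fit x,y,z(origin), yaw, tilt about branch axis (+ = top toward -tee y)
import sys
from m import *
from scipy.spatial.transform import Rotation as R
tag,cams=sys.argv[1],sys.argv[2].split(",");x0,y0,z0,zmax,th0,yaw0,rad=map(float,sys.argv[3:10])
P=[]
for c in cams:
    W=cloud(c,np.load(c+tag+".npz")["d"]).reshape(-1,3);W=W[~np.isnan(W[:,0])]
    k=cv2.cvtColor(np.load(c+tag+".npz")["im"],cv2.COLOR_RGB2HSV).reshape(-1,3)
    k=k[~np.isnan(cloud(c,np.load(c+tag+".npz")["d"]).reshape(-1,3)[:,0])]
    m=(np.hypot(W[:,0]-float(sys.argv[10]),W[:,1]-float(sys.argv[11]))<rad)&(W[:,2]>.008)&(W[:,2]<zmax)&(k[:,1]<90)&(k[:,2]>55)
    P.append(W[m])
P=np.vstack(P)
def res(p):
    M=(R.from_euler("z",p[3])*R.from_euler("x",p[4])).as_matrix()
    return teesdf((P-p[:3])@M)
best=min((least_squares(res,[x0,y0,z0,np.radians(yaw0),np.radians(th0+d)],loss="soft_l1",f_scale=.002,x_scale=[.01,.01,.01,.2,.2],diff_step=1e-3) for d in(-15,0,15)),key=lambda r:r.cost)
p=best.x;print(len(P),"org",p[:3].round(4),"yaw",np.degrees(p[3]).round(1),"tilt",np.degrees(p[4]).round(1),"med",np.median(abs(best.fun)).round(4))
M=(R.from_euler("z",p[3])*R.from_euler("x",p[4])).as_matrix();print("open",(p[:3]+M@[0,0,.108]).round(4),"branch",(p[:3]+M@[.05,0,.058]).round(4))
E
python3 tf.py L1 scene .573 .112 .002 .08 5 -6.5 .08 .59 .10
```

```text
323 org [0.572  0.1087 0.0014] yaw -7.0 tilt 4.3 med 0.0009
open [0.571  0.1006 0.1091] branch [0.6211 0.0983 0.0593]
```

Request:
{"api": "step_arm", "payload": {"steps": [[0,0,2,0],[-5,0,1.5,0],[-5,0,1,0]]}}

```text
time: 6.15
tool_pos: [0.5703, 0.0883, 0.0892]
tool_rot: [0.008, 0.746, 0.665, 0.016]
contact_force: [-3.7, 5.3, 8.3]
gripper_width: 0.441
```

```bash
python3 go.py .573 .119 .088 -6.5;python3 look.py L2 440 235 50;python3 tf.py L2 scene .573 .105 .002 .08 8 -6.5 .08 .59 .09
```

```text
t 6.15 pos [0.5703 0.0883 0.0892] jaw -6.6 turn -0.1 shift now [30.8 -0.9  1.6] shift after [30.8 -0.8  1.6] tilt [ 0.034  0.01  -0.999] F [-3.7  5.3  8.3] w 0.441 q6 0.13
325 org [0.5718 0.0985 0.0013] yaw -7.4 tilt 4.5 med 0.0007
open [0.5707 0.0902 0.109 ] branch [0.6208 0.0876 0.0591]
```

Request:
{"api": "step_arm", "payload": {"steps": [[0,0,6,0],[-4,0,6,0],[-6,0,5,0]]}}

```text
time: 6.5
tool_pos: [0.5761, 0.0826, 0.0889]
tool_rot: [0.007, 0.747, 0.665, 0.023]
contact_force: [-3.5, 3.4, 13.6]
gripper_width: 0.441
```

```bash
python3 go.py .573 .119 .088 -6.5;python3 look.py L3 440 235 50;python3 tf.py L3 scene .573 .095 .002 .08 8 -6.5 .08 .59 .08
```

```text
t 6.5 pos [0.5761 0.0826 0.0889] jaw -6.7 turn -0.17 shift now [35.7 -7.3  1.5] shift after [35.7 -7.2  1.5] tilt [ 0.044  0.021 -0.999] F [-3.5  3.4 13.6] w 0.441 q6 0.11
323 org [0.5748 0.0972 0.0018] yaw -5.0 tilt 7.2 med 0.0012
open [0.5737 0.0837 0.1089] branch [0.624  0.0856 0.0593]
```

Request:
{"api": "step_arm", "payload": {"steps": [[0,-3,1,0],[-5,-2,2,0],[-6,0,2,0]], "claw": 45}}

```text
time: 6.85
tool_pos: [0.5737, 0.0714, 0.0887]
tool_rot: [0.01, 0.746, 0.665, 0.027]
contact_force: [-1.8, 2.5, 13.8]
gripper_width: 0.448
```

```bash
python3 go.py .573 .119 .088 -6.5;python3 look.py L4 440 235 50;python3 tf.py L4 scene .573 .095 .002 .08 8 -6.5 .08 .59 .075
```

```text
t 6.85 pos [0.5737 0.0714 0.0887] jaw -6.7 turn -0.15 shift now [47.2 -6.3  1.6] shift after [47.2 -6.1  1.6] tilt [ 0.054  0.02  -0.998] F [-1.8  2.5 13.8] w 0.448 q6 0.09
319 org [0.5726 0.0883 0.0023] yaw -4.1 tilt 9.1 med 0.0012
open [0.5714 0.0713 0.1089] branch [0.6219 0.0756 0.0596]
```

Request:
{"api": "step_arm", "payload": {"steps": [[0,0,0,0],[-5,0,0,0],[-5,0,0,0],[-5,0,0,0]], "claw": 46.5}}

```text
time: 7.3
tool_pos: [0.572, 0.0532, 0.0876]
tool_rot: [0.012, 0.747, 0.665, 0.026]
contact_force: [-0.2, -0.3, 1.3]
gripper_width: 0.463
```

```bash
python3 go.py .573 .119 .088 -6.5;python3 look.py L5 440 235 50;python3 tf.py L5 scene .573 .09 .002 .08 12 -6.5 .08 .59 .065
```

```text
t 7.3 pos [0.572  0.0532 0.0876] jaw -6.7 turn -0.17 shift now [65.5 -6.6  0.8] shift after [65.5 -6.4  0.8] tilt [ 0.055  0.018 -0.998] F [-0.2 -0.3  1.3] w 0.463 q6 0.06
357 org [0.5711 0.0884 0.0061] yaw -2.4 tilt 19.1 med 0.0011
open [0.5696 0.0532 0.1082] branch [0.6203 0.0674 0.0609]
```

Request:
{"api": "step_arm", "payload": {"steps": [[-5,0,0.8,0],[-5,0,0.9,0],[-5,0,1,0],[-5,0,1.2,0],[-5.8,0,2,0],[-5.8,0,2.2,0]], "claw": 46}}

```text
time: 7.95
tool_pos: [0.5688, 0.0179, 0.0783]
tool_rot: [0.013, 0.747, 0.665, 0.026]
contact_force: [0.7, -1.0, 0.7]
gripper_width: 0.461
```

```bash
python3 go.py .573 .119 .088 -6.5;python3 look.py L6 440 235 50;python3 tf.py L6 scene .573 .09 .012 .08 35 -4 .08 .59 .045
```

```text
t 7.95 pos [0.5688 0.0179 0.0783] jaw -6.7 turn -0.2 shift now [101.1  -7.1  -7.9] shift after [101.2  -6.8  -7.9] tilt [ 0.056  0.016 -0.998] F [ 0.7 -1.   0.7] w 0.461 q6 -0.0
506 org [0.5672 0.0844 0.0146] yaw 1.1 tilt 38.4 med 0.001
open [0.5684 0.0174 0.0993] branch [0.6178 0.0494 0.0601]
```

Request:
{"api": "step_arm", "payload": {"steps": [[-4.7,-0.2,2.7,0],[-4.7,-0.2,2.7,0],[-4.7,-0.2,2.7,0],[-4.7,-0.2,2.8,0],[-4.7,-0.2,4,0],[-4.7,-0.2,4,0],[-4.7,-0.2,4,0]]}}

```text
time: 8.7
tool_pos: [0.5638, -0.0182, 0.0516]
tool_rot: [0.013, 0.747, 0.664, 0.025]
contact_force: [1.1, -0.1, -0.7]
gripper_width: 0.457
```

```bash
python3 go.py .573 .119 .088 -6.5;python3 look.py L7 440 235 50;python3 tf.py L7 scene .569 .08 .02 .08 60 0 .08 .59 .03
```

```text
t 8.7 pos [ 0.5638 -0.0182  0.0516] jaw -6.7 turn -0.22 shift now [138.1  -5.  -33.9] shift after [138.1  -4.5 -33.9] tilt [ 0.054  0.014 -0.998] F [ 1.1 -0.1 -0.7] w 0.457 q6 -0.07
692 org [0.5646 0.076  0.0229] yaw -0.8 tilt 61.8 med 0.001
open [ 0.5634 -0.0191  0.074 ] branch [0.614  0.0243 0.0503]
```

Request:
{"api": "step_arm", "payload": {"steps": [[-3.8,-0.2,4.4,0],[-3.6,-0.2,4.6,0],[-3.2,-0.2,5,0],[-3,-0.2,5.2,0],[-2.7,-0.3,5.2,0],[-2.4,-0.3,5.2,0],[0,0,0,0]]}}

```text
time: 9.45
tool_pos: [0.559, -0.0384, 0.0159]
tool_rot: [0.011, 0.747, 0.664, 0.023]
contact_force: [0.2, -2.1, -1.1]
gripper_width: 0.463
```

```bash
python3 go.py .573 .119 .088 -6.5;python3 look.py L8 440 235 50;python3 tf.py L8 scene .564 .075 .026 .08 80 0 .08 .59 .02
```

```text
t 9.45 pos [ 0.559  -0.0384  0.0159] jaw -6.7 turn -0.23 shift now [159.3  -1.2 -69.1] shift after [159.3  -0.6 -69.1] tilt [ 0.048  0.014 -0.999] F [ 0.2 -2.1 -1.1] w 0.463 q6 -0.11
662 org [0.5634 0.0665 0.0268] yaw -3.1 tilt 84.3 med 0.001
open [ 0.5577 -0.0409  0.0375] branch [0.6103 0.0061 0.0325]
```

View pics/L8.png

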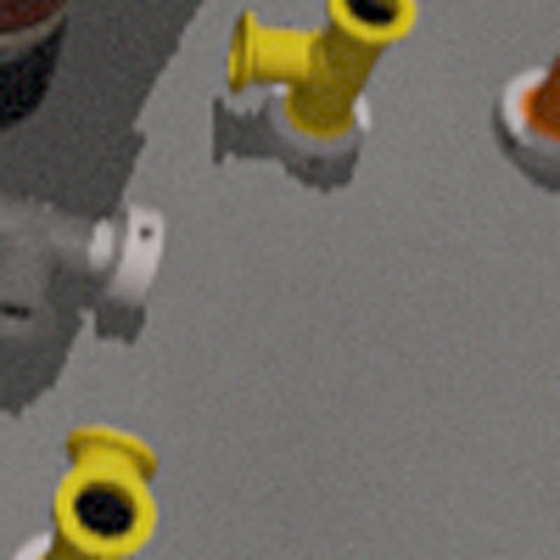

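The tee lies at about 84°, ring at crop (145,250), branch toward the camera. About 16 mm of lowering remain at the open end.

Request:
{"api": "step_arm", "payload": {"steps": [[-0.8,-0.2,3.5,0],[-0.6,-0.2,3.5,0],[-0.5,-0.2,3.5,0],[-0.4,-0.1,2.5,0],[0,0,0,0]]}}

```text
time: 10.0
tool_pos: [0.5596, -0.0407, 0.0028]
tool_rot: [0.012, 0.747, 0.665, 0.023]
contact_force: [-0.8, -2.5, -1.0]
gripper_width: 0.459
```

```bash
python3 go.py .573 .119 .088 -6.5;python3 look.py L9 420 235 50;python3 tf.py L9 scene .563 .068 .026 .08 88 -3 .08 .59 .02
```

```text
t 10.0 pos [ 0.5596 -0.0407  0.0028] jaw -6.7 turn -0.19 shift now [161.7  -1.1 -82.3] shift after [161.7  -0.6 -82.3] tilt [ 0.05   0.013 -0.999] F [-0.8 -2.5 -1. ] w 0.459 q6 -0.11
643 org [0.5631 0.0636 0.0275] yaw -2.9 tilt 91.9 med 0.001
open [ 0.5576 -0.0442  0.024 ] branch [0.6101 0.0031 0.0256]
```

Request:
{"api": "step_arm", "payload": {"steps": [[-0.3,-0.1,2,0],[0,0,2,0],[0,0,0,0]]}}

```text
time: 10.35
tool_pos: [0.5611, -0.0409, 0.0005]
tool_rot: [0.013, 0.747, 0.665, 0.024]
contact_force: [-1.4, -1.8, -0.1]
gripper_width: 0.46
```

```bash
python3 go.py .573 .119 .088 -6.5;python3 look.py L10 420 235 50;python3 tf.py L10 scene .563 .065 .026 .08 93 -3 .08 .59 .02
```

```text
t 10.35 pos [ 5.611e-01 -4.090e-02  5.000e-04] jaw -6.7 turn -0.19 shift now [161.8  -2.4 -84.6] shift after [161.8  -1.9 -84.6] tilt [ 0.053  0.013 -0.999] F [-1.4 -1.8 -0.1] w 0.46 q6 -0.12
630 org [0.5643 0.0633 0.0281] yaw -2.5 tilt 93.7 med 0.001
open [ 0.5595 -0.0444  0.0211] branch [0.6117 0.0032 0.0244]
```

Request:
{"api": "step_arm", "payload": {"steps": [[0,0,0,0],[0,0,0,0]], "claw": 49}}

```text
time: 10.6
tool_pos: [0.5611, -0.0403, 0.0003]
tool_rot: [0.012, 0.747, 0.665, 0.025]
contact_force: [-0.1, -0.7, 0.3]
gripper_width: 0.492
```

Request:
{"api": "step_arm", "payload": {"steps": [[0,0,0,0],[0,0,0,0],[0,0,0,0],[0,0,0,0],[0,0,0,0]], "claw": 90}}

```text
time: 11.1
tool_pos: [0.5607, -0.0395, -0.0003]
tool_rot: [0.012, 0.747, 0.665, 0.025]
contact_force: [1.4, -0.4, -0.9]
gripper_width: 0.901
```

Request:
{"api": "step_arm", "payload": {"steps": [[0,0,-10,0],[0,0,-25,0],[0,0,-40,0],[0,0,-40,0],[0,0,-30,0],[0,0,0,0]]}}

```text
time: 11.7
tool_pos: [0.5519, -0.0417, 0.152]
tool_rot: [0.011, 0.747, 0.665, 0.024]
contact_force: [1.1, -0.0, 0.7]
gripper_width: 0.904
```

```bash
python3 go.py .573 .07 .088 -6.5;python3 look.py M1 420 235 50;python3 tf.py M1 scene .563 .065 .026 .08 93 -3 .08 .59 .02
```

```text
t 11.7 pos [ 0.5519 -0.0417  0.152 ] jaw -6.7 turn -0.2 shift now [112.    4.8  66.7] shift after [112.    5.2  66.7] tilt [ 0.051  0.016 -0.999] F [ 1.1 -0.   0.7] w 0.904 q6 -0.11
702 org [0.5663 0.063  0.0281] yaw -3.6 tilt 93.9 med 0.001
open [ 0.5595 -0.0446  0.0207] branch [0.6126 0.0021 0.0241]
```

Request:
{"api": "step_arm", "payload": {"steps": [[27,3,0,-3],[27,3,0,0],[27,3,0,0],[25,3,0,0],[0,0,0,0]], "claw": 100}}

```text
time: 12.25
tool_pos: [0.5677, 0.0659, 0.1467]
tool_rot: [0.007, 0.73, 0.684, 0.02]
contact_force: [-0.8, -0.3, -0.4]
gripper_width: 1.001
```

```bash
python3 go.py .566 .064 .06 -3.6; python3 -c "
from plant import state
print(state()['joint_pos'].round(3) if hasattr(state()['joint_pos'],'round') else state()['joint_pos'])"
```

```text
t 12.25 pos [0.5677 0.0659 0.1467] jaw -3.8 turn -0.16 shift now [-3.6 -4.9 86.5] shift after [-3.6 -4.9 86.5] tilt [ 0.039  0.017 -0.999] F [-0.8 -0.3 -0.4] w 1.001 q6 0.04
[-0.023 -0.033  1.845  0.018  1.292  0.037]
```

Request:
{"api": "step_arm", "payload": {"steps": [[0,0,-50,0],[0,0,-50,0],[0,0,0,0]]}}

```text
time: 12.55
tool_pos: [0.56, 0.0636, 0.2419]
tool_rot: [0.003, 0.729, 0.684, 0.014]
contact_force: [0.5, -0.1, 0.6]
gripper_width: 0.999
```

```bash
python3 go.py .566 .064 .06 -3.6
```

```text
t 12.55 pos [0.56   0.0636 0.2419] jaw -3.7 turn -0.07 shift now [ -2.3   1.8 181.9] shift after [ -2.3   1.8 181.9] tilt [ 0.024  0.015 -1.   ] F [ 0.5 -0.1  0.6] w 0.999 q6 0.04
```

Request:
{"api": "step_arm", "payload": {"steps": [[0,0,15,0],[0,0,15,0],[0,0,15,0],[0,0,15,0],[0,0,15,0],[0,0,0,0]]}}

```text
time: 13.15
tool_pos: [0.556, 0.0629, 0.1503]
tool_rot: [-0.003, 0.73, 0.683, 0.008]
contact_force: [0.6, 0.4, -0.3]
gripper_width: 0.999
```

```bash
python3 go.py .566 .064 .06 -3.6
```

```text
t 13.15 pos [0.556  0.0629 0.1503] jaw -3.8 turn -0.18 shift now [ 0.4  9.2 90.4] shift after [ 0.4  9.2 90.4] tilt [ 0.009  0.015 -1.   ] F [ 0.6  0.4 -0.3] w 0.999 q6 0.03
```

Request:
{"api": "step_arm", "payload": {"steps": [[0,9,0,0],[0,0,15,0],[0,0,15,0],[0,0,15,0],[0,0,15,0],[0,0,10,0],[0,0,0,0]]}}

```text
time: 13.85
tool_pos: [0.5665, 0.0634, 0.0736]
tool_rot: [-0.003, 0.73, 0.683, 0.008]
contact_force: [-1.1, 0.6, -1.0]
gripper_width: 0.999
```

```bash
python3 go.py .566 .064 .005 -3.6
```

```text
t 13.85 pos [0.5665 0.0634 0.0736] jaw -3.8 turn -0.17 shift now [-0.5 -1.  68.6] shift after [-0.5 -1.  68.6] tilt [ 0.008  0.015 -1.   ] F [-1.1  0.6 -1. ] w 0.999 q6 0.03
```

Request:
{"api": "step_arm", "payload": {"steps": [[0,0,15,0],[0,0,15,0],[0,0,15,0],[0,0,12,0],[0,0,6,0],[0,0,3,0],[0,0,0,0]]}}

```text
time: 14.55
tool_pos: [0.5673, 0.0645, 0.0018]
tool_rot: [-0.003, 0.73, 0.683, 0.008]
contact_force: [0.1, -0.6, -0.3]
gripper_width: 0.999
```

```bash
python3 go.py .566 .064 .005 -3.6
```

```text
t 14.55 pos [0.5673 0.0645 0.0018] jaw -3.8 turn -0.17 shift now [-0.6 -1.2 -3.3] shift after [-0.6 -1.2 -3.3] tilt [ 0.008  0.015 -1.   ] F [ 0.1 -0.6 -0.3] w 0.999 q6 0.03
```

Request:
{"api": "step_arm", "payload": {"steps": [[-0.5,-1,-2,0],[0,0,0,0],[0,0,0,0],[0,0,0,0],[0,0,0,0],[0,0,0,0]], "claw": 57}}

```text
time: 15.15
tool_pos: [0.5674, 0.064, 0.0057]
tool_rot: [-0.001, 0.73, 0.683, 0.009]
contact_force: [1.3, 0.2, -1.1]
gripper_width: 0.586
```

Request:
{"api": "step_arm", "payload": {"steps": [[0,0,-4,0],[0,0,-6,0],[0,0,-8,0],[0,0,-10,0],[0,0,0,0]]}}

```text
time: 15.65
tool_pos: [0.5651, 0.0639, 0.0341]
tool_rot: [-0.003, 0.73, 0.683, 0.008]
contact_force: [1.0, 0.6, -3.4]
gripper_width: 0.581
```

```bash
python3 go.py .566 .064 .005 -3.6;python3 look.py M2 420 235 50;python3 tf.py M2 scene .563 .065 .04 .08 100 -3 .09 .58 .02
```

```text
t 15.65 pos [0.5651 0.0639 0.0341] jaw -3.8 turn -0.19 shift now [-0.3  0.7 29.1] shift after [-0.3  0.7 29.1] tilt [ 0.007  0.016 -1.   ] F [ 1.   0.6 -3.4] w 0.581 q6 0.03
663 org [0.5652 0.0621 0.056 ] yaw -3.5 tilt 96.0 med 0.0011
open [ 0.5586 -0.0451  0.0447] branch [0.6115 0.0014 0.0499]
```

Request:
{"api": "step_arm", "payload": {"steps": [[0,0,0,0],[0,0,0,0]], "claw": 58.5}}

```text
time: 15.9
tool_pos: [0.5643, 0.0639, 0.0332]
tool_rot: [-0.004, 0.73, 0.683, 0.008]
contact_force: [0.1, -0.8, -4.6]
gripper_width: 0.588
```

```bash
python3 go.py .566 .064 .005 -3.6;python3 look.py M3 420 235 50;python3 tf.py M3 scene .563 .065 .05 .08 105 -3 .09 .58 .02
```

```text
t 15.9 pos [0.5643 0.0639 0.0332] jaw -3.8 turn -0.2 shift now [-0.2  1.6 28.2] shift after [-0.2  1.6 28.2] tilt [ 0.006  0.016 -1.   ] F [ 0.1 -0.8 -4.6] w 0.588 q6 0.03
665 org [0.5645 0.0616 0.0554] yaw -4.0 tilt 96.6 med 0.0011
open [ 0.557  -0.0454  0.043 ] branch [6.103e-01 6.000e-04 4.870e-02]
```

Request:
{"api": "step_arm", "payload": {"steps": [[0,0,0,0],[0,0,0,0]], "claw": 59.5}}

```text
time: 16.15
tool_pos: [0.5638, 0.0638, 0.0326]
tool_rot: [-0.004, 0.73, 0.683, 0.007]
contact_force: [-0.0, 0.3, -2.7]
gripper_width: 0.595
```

```bash
python3 go.py .566 .064 .005 -3.6;python3 look.py M4 420 235 50;python3 tf.py M4 scene .563 .065 .05 .08 110 -3 .09 .58 .02
```

```text
t 16.15 pos [0.5638 0.0638 0.0326] jaw -3.8 turn -0.19 shift now [-0.1  2.1 27.6] shift after [-0.1  2.1 27.6] tilt [ 0.005  0.016 -1.   ] F [-0.   0.3 -2.7] w 0.595 q6 0.03
670 org [0.5642 0.0612 0.0548] yaw -4.0 tilt 109.2 med 0.0012
open [ 0.557  -0.0405  0.0192] branch [0.6102 0.0031 0.0357]
```

Request:
{"api": "step_arm", "payload": {"steps": [[-2,0,-5,0],[-2,0,-6,0],[-2,0,-6,0],[-2,0,-6,0],[0,0,0,0]]}}

```text
time: 16.7
tool_pos: [0.5633, 0.0547, 0.0577]
tool_rot: [-0.004, 0.73, 0.683, 0.007]
contact_force: [1.2, -0.1, -4.1]
gripper_width: 0.6
```

```bash
python3 go.py .566 .064 .005 -3.6;python3 look.py M5 420 235 50;python3 tf.py M5 scene .563 .055 .075 .15 120 -3 .09 .58 .01
```

```text
t 16.7 pos [0.5633 0.0547 0.0577] jaw -3.8 turn -0.2 shift now [ 8.7  1.9 52.8] shift after [ 8.6  1.9 52.8] tilt [ 0.005  0.016 -1.   ] F [ 1.2 -0.1 -4.1] w 0.6 q6 0.02
691 org [0.5629 0.0514 0.0799] yaw -3.3 tilt 123.4 med 0.0011
open [ 0.5577 -0.0387  0.0205] branch [6.1e-01 1.0e-04 4.8e-02]
```

Request:
{"api": "step_arm", "payload": {"steps": [[-3,0,-5,0],[-3,0,-5,0],[-4,0,-5,0],[-4,0,-5,0],[-4,0,-4,0],[0,0,0,0]]}}

```text
time: 17.35
tool_pos: [0.5612, 0.0347, 0.0827]
tool_rot: [-0.005, 0.73, 0.683, 0.007]
contact_force: [-0.4, -0.2, -3.9]
gripper_width: 0.596
```

```bash
python3 go.py .566 .064 .005 -3.6;python3 look.py M6 420 235 50;python3 tf.py M6 scene .563 .035 .1 .16 145 -3 .09 .58 .0
```

```text
t 17.35 pos [0.5612 0.0347 0.0827] jaw -3.8 turn -0.2 shift now [28.3  2.7 78.2] shift after [28.3  2.8 78.2] tilt [ 0.003  0.016 -1.   ] F [-0.4 -0.2 -3.9] w 0.596 q6 -0.02
741 org [0.5592 0.0291 0.1025] yaw -2.0 tilt 124.5 med 0.0014
open [ 0.5562 -0.0599  0.0414] branch [ 0.6076 -0.0204  0.0697]
```

Request:
{"api": "step_arm", "payload": {"steps": [[0,0,0,0],[0,0,0,0]], "claw": 60}}

```text
time: 17.6
tool_pos: [0.5608, 0.035, 0.0822]
tool_rot: [-0.005, 0.73, 0.683, 0.006]
contact_force: [-0.1, 1.9, 0.3]
gripper_width: 0.602
```

```bash
python3 go.py .566 .064 .005 -3.6;python3 look.py M7 420 235 50;python3 tf.py M7 scene .563 .035 .1 .16 145 -3 .09 .58 .0
```

```text
t 17.6 pos [0.5608 0.035  0.0822] jaw -3.8 turn -0.2 shift now [28.1  3.1 77.6] shift after [28.   3.2 77.6] tilt [ 0.003  0.016 -1.   ] F [-0.1  1.9  0.3] w 0.602 q6 -0.02
663 org [0.5594 0.0326 0.1019] yaw -1.8 tilt 147.9 med 0.0019
open [ 0.5575 -0.0247  0.0104] branch [6.084e-01 2.000e-04 5.280e-02]
```

Request:
{"api": "step_arm", "payload": {"steps": [[-5,0,-1.5,0],[-5,0,-1.2,0],[-5,0,-1,0],[-5,0,-1,0],[-5,0,-0.8,0],[-5,0,-0.6,0],[0,0,0,0]]}}

```text
time: 18.35
tool_pos: [0.5581, 0.0021, 0.0875]
tool_rot: [-0.005, 0.73, 0.683, 0.006]
contact_force: [-0.3, 0.7, -5.4]
gripper_width: 0.597
```

```bash
python3 go.py .566 .064 .005 -3.6;python3 look.py M8 420 235 50;python3 tf.py M8 scene .563 .005 .107 .16 160 -3 .09 .58 -.01
```

```text
t 18.35 pos [0.5581 0.0021 0.0875] jaw -3.8 turn -0.18 shift now [61.   3.8 83.5] shift after [61.   4.  83.5] tilt [ 0.001  0.016 -1.   ] F [-0.3  0.7 -5.4] w 0.597 q6 -0.08
662 org [ 0.5517 -0.0016  0.1021] yaw 7.1 tilt 136.5 med 0.0045
open [ 0.5609 -0.0754  0.0237] branch [ 0.6062 -0.035   0.06  ]
```

```bash
for t in 150 165 180 195; do python3 tf.py M8 scene .558 .003 .109 .16 $t -3 .09 .58 -.01|head -1; done
python3 - <<'E'
import numpy as np,cv2
a=np.load("sceneM8.npz")["im"][165:285,330:480,::-1];cv2.imwrite("pics/M8c.png",cv2.resize(a,(600,480),interpolation=2))
E
```

```text
662 org [ 0.5517 -0.0016  0.102 ] yaw 7.1 tilt 136.4 med 0.0044
662 org [ 0.5517 -0.0016  0.102 ] yaw 7.1 tilt 136.4 med 0.0044
662 org [ 0.5517 -0.0016  0.102 ] yaw 7.1 tilt 136.4 med 0.0044
662 org [ 0.5517 -0.0016  0.1021] yaw 7.1 tilt 136.4 med 0.0044
```

View pics/M8c.png

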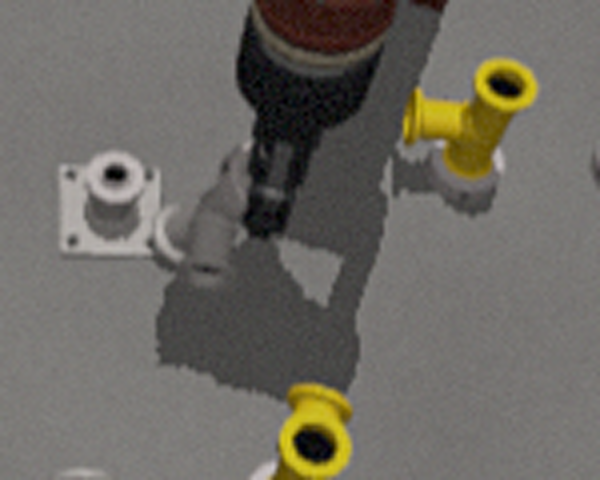

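Request:
{"api": "step_arm", "payload": {"steps": [[10,3,-4,0],[10,3,-4,0],[10,0,-4,0],[0,0,0,0],[0,0,0,0]]}}

```text
time: 18.9
tool_pos: [0.5671, 0.0359, 0.1014]
tool_rot: [-0.006, 0.729, 0.684, 0.006]
contact_force: [-0.1, -0.7, -4.4]
gripper_width: 0.601
```

```bash
python3 go.py .566 .064 .005 -3.6;python3 look.py M9 420 235 50;python3 tf.py M9 scene .563 .035 .115 .16 145 -3 .07 .58 .015
```

```text
t 18.9 pos [0.5671 0.0359 0.1014] jaw -3.7 turn -0.08 shift now [26.4 -3.  96.9] shift after [26.4 -3.  96.9] tilt [ 0.002  0.017 -1.   ] F [-0.1 -0.7 -4.4] w 0.601 q6 -0.02
578 org [0.5665 0.0334 0.1242] yaw -2.6 tilt 154.9 med 0.001
open [ 0.5644 -0.0124  0.0264] branch [0.6153 0.0066 0.0717]
```

Request:
{"api": "step_arm", "payload": {"steps": [[0,0,0,0],[0,0,0,0]], "claw": 60.4}}

```text
time: 19.15
tool_pos: [0.5669, 0.0357, 0.1013]
tool_rot: [-0.006, 0.73, 0.684, 0.006]
contact_force: [-0.2, 0.5, -4.4]
gripper_width: 0.601
```

```bash
python3 go.py .566 .064 .005 -3.6;python3 look.py N1 420 235 50;python3 tf.py N1 scene .565 .035 .12 .16 165 -3 .07 .58 .015
```

```text
t 19.15 pos [0.5669 0.0357 0.1013] jaw -3.7 turn -0.1 shift now [26.6 -2.8 96.7] shift after [26.6 -2.8 96.7] tilt [ 0.002  0.017 -1.   ] F [-0.2  0.5 -4.4] w 0.601 q6 -0.02
544 org [0.5664 0.0329 0.1237] yaw -2.0 tilt 160.7 med 0.001
open [ 0.5651 -0.0028  0.0218] branch [0.6157 0.012  0.069 ]
```

Request:
{"api": "step_arm", "payload": {"steps": [[0,0,6,0],[0,0,6,0],[0,0,3,0],[-5,0,-0.3,0],[-5,0,-0.3,0],[-5,0,0,0],[-5,0,0,0],[-5,0,0.3,0]]}}

```text
time: 20.0
tool_pos: [0.567, 0.0087, 0.0875]
tool_rot: [-0.004, 0.73, 0.684, 0.008]
contact_force: [-1.4, 0.5, -2.0]
gripper_width: 0.603
```

```bash
python3 go.py .566 .064 .005 -3.6;python3 look.py N2 420 235 50;python3 tf.py N2 scene .565 .01 .11 .16 170 -3 .065 .58 .005
```

```text
t 20.0 pos [0.567  0.0087 0.0875] jaw -3.7 turn -0.14 shift now [53.8 -4.9 83.4] shift after [53.8 -4.8 83.4] tilt [ 0.005  0.017 -1.   ] F [-1.4  0.5 -2. ] w 0.603 q6 -0.07
390 org [0.5664 0.0045 0.11  ] yaw 1.7 tilt 177.2 med 0.0008
open [ 0.5666 -0.0008  0.0022] branch [0.6165 0.0032 0.0521]
```

Request:
{"api": "step_arm", "payload": {"steps": [[-3,0,1.5,0],[-1,0,1.5,0],[0,0,1.5,0],[0,0,0,0]]}}

```text
time: 20.45
tool_pos: [0.5676, 0.0029, 0.0868]
tool_rot: [-0.004, 0.73, 0.683, 0.008]
contact_force: [-0.5, 1.5, -4.6]
gripper_width: 0.602
```

```bash
python3 go.py .566 .064 .005 -3.6;python3 look.py N3 420 235 50;python3 tf.py N3 scene .565 .005 .11 .16 178 -3 .065 .58 .0
```

```text
t 20.45 pos [0.5676 0.0029 0.0868] jaw -3.8 turn -0.23 shift now [59.5 -6.1 82.8] shift after [59.5 -5.8 82.8] tilt [ 0.006  0.016 -1.   ] F [-0.5  1.5 -4.6] w 0.602 q6 -0.07
378 org [ 0.567  -0.0013  0.1095] yaw 3.4 tilt 178.9 med 0.001
open [ 0.5671 -0.0033  0.0016] branch [6.17e-01 5.00e-04 5.16e-02]
```

Request:
{"api": "step_arm", "payload": {"steps": [[0,0,1.5,0],[0,0,1.5,0],[0,0,0,0]]}}

```text
time: 20.8
tool_pos: [0.568, 0.0024, 0.0868]
tool_rot: [-0.004, 0.73, 0.683, 0.007]
contact_force: [-0.9, -0.4, -2.5]
gripper_width: 0.608
```

Request:
{"api": "step_arm", "payload": {"steps": [[0,0,0,0],[0,0,0,0]], "claw": 63}}

```text
time: 21.0
tool_pos: [0.5685, 0.0023, 0.0866]
tool_rot: [-0.003, 0.73, 0.683, 0.007]
contact_force: [-0.3, 0.6, 0.7]
gripper_width: 0.628
```

```bash
python3 go.py .566 .064 .005 -3.6;python3 look.py N4 420 235 50;python3 tf.py N4 scene .565 .0 .11 .16 178 -3 .065 .58 .0
```

```text
t 21.0 pos [0.5685 0.0023 0.0866] jaw -3.8 turn -0.19 shift now [60.2 -7.  82.5] shift after [60.2 -6.8 82.5] tilt [ 0.006  0.015 -1.   ] F [-0.3  0.6  0.7] w 0.628 q6 -0.07
364 org [ 0.5669 -0.0021  0.1096] yaw 1.6 tilt 179.4 med 0.001
open [ 0.5669 -0.0032  0.0016] branch [ 0.6169 -0.0013  0.0516]
```

Request:
{"api": "step_arm", "payload": {"steps": [[-2.5,0,3,0],[-2.5,-1,4,0],[0,0,4,0],[0,0,0,0]]}}

```text
time: 21.45
tool_pos: [0.5672, -0.003, 0.0742]
tool_rot: [-0.003, 0.73, 0.683, 0.007]
contact_force: [-1.7, 0.5, 1.3]
gripper_width: 0.629
```

Request:
{"api": "step_arm", "payload": {"steps": [[0,0,0,0],[0,0,0,0],[0,0,0,0],[0,0,0,0]], "claw": 56}}

```text
time: 21.85
tool_pos: [0.5671, -0.003, 0.0746]
tool_rot: [-0.003, 0.73, 0.683, 0.007]
contact_force: [-0.2, -0.2, 2.0]
gripper_width: 0.59
```

```bash
python3 go.py .566 .064 .005 -3.6;python3 look.py N5 420 235 50;python3 tf.py N5 scene .565 .0 .11 .16 178 -3 .065 .58 .0
python3 - <<'E'
from m import *
for c in("scene","top"):
    Q=[]
    W=cloud(c,np.load(c+"0.npz")["d"]).reshape(-1,3);W=W[~np.isnan(W[:,0])]
    P=W[(np.hypot(W[:,0]-.54,W[:,1]+.095)<.034)&(W[:,2]>.012)&(W[:,2]<.07)]
    f=lambda p:np.min([cyl(P-[p[0],p[1],0],[0,0,0],[0,0,.045],.014),cyl(P-[p[0],p[1],0],[0,0,.036],[0,0,.045],.02),cyl(P-[p[0],p[1],0],[0,0,.045],[0,0,.049],.0195),cyl(P-[p[0],p[1],0],[0,0,.049],[0,0,.053],.0115)],0)
    r=least_squares(f,[.54,-.095],loss="soft_l1",f_scale=.002,diff_step=1e-3,x_scale=.01);print(c,len(P),r.x.round(4),np.median(abs(r.fun)).round(4))
    L=W[(W[:,0]>.76)&(W[:,0]<.79)&(abs(W[:,1]+.075)<.04)&(W[:,2]>.085)&(W[:,2]<.13)];print("mouth",np.median(L,0).round(4))
E
```

```text
t 21.85 pos [ 0.5671 -0.003   0.0746] jaw -3.8 turn -0.2 shift now [65.8 -5.9 70.5] shift after [65.8 -5.7 70.5] tilt [ 0.006  0.015 -1.   ] F [-0.2 -0.2  2. ] w 0.59 q6 -0.08
321 org [ 0.5666 -0.0024  0.1095] yaw 2.4 tilt 179.2 med 0.001
open [ 0.5666 -0.0039  0.0015] branch [ 0.6166 -0.0011  0.0515]
scene 209 [ 0.5397 -0.0952] 0.001
mouth [ 0.7822 -0.0753  0.1122]
top 177 [ 0.5399 -0.0995] 0.0013
mouth [ 0.7792 -0.0781  0.11  ]
```

Request:
{"api": "step_arm", "payload": {"steps": [[0,0,-10,0],[0,0,-15,0],[0,0,-15,0],[0,0,-15,0],[0,0,-15,0],[0,0,-8,0],[0,0,0,-3],[0,0,0,0]]}}

```text
time: 22.7
tool_pos: [0.5662, -0.0043, 0.1596]
tool_rot: [-0.003, 0.711, 0.703, 0.008]
contact_force: [-0.1, -0.8, -4.4]
gripper_width: 0.589
```

```bash
python3 go.py .540 -.095 .14 -0.8;python3 look.py N6 420 235 50;python3 tf.py N6 scene .565 .0 .18 .24 178 -3 .065 .58 .0
```

```text
t 22.7 pos [ 0.5662 -0.0043  0.1596] jaw -0.7 turn 0.08 shift now [-91.3 -25.1  18.1] shift after [-91.4 -25.   18.1] tilt [ 0.007  0.014 -1.   ] F [-0.1 -0.8 -4.4] w 0.589 q6 -0.14
411 org [ 0.5651 -0.0045  0.1942] yaw 5.7 tilt 180.5 med 0.0008
open [ 0.565  -0.0036  0.0862] branch [0.6148 0.001  0.1362]
```

Request:
{"api": "step_arm", "payload": {"steps": [[-15,-4,0,0],[-15,-4,0,0],[-15,-4,0,0],[-15,-4,0,0],[-15,-4,0,0],[-14,-3,0,0],[0,0,0,0],[0,0,0,0]]}}

```text
time: 23.55
tool_pos: [0.5373, -0.1028, 0.1559]
tool_rot: [-0.004, 0.714, 0.7, 0.006]
contact_force: [0.2, -0.2, -4.1]
gripper_width: 0.593
```

```bash
sed -i 's/zmax)&(k/zmax)\&(W[:,2]>float((sys.argv+["0"])[12] if len(sys.argv)>12 else 0))\&(k/' tf.py; python3 go.py .540 -.095 .14 -0.8;python3 look.py N7 345 215 50;python3 tf.py N7 scene .54 -.095 .19 .24 180 5 .08 .55 -.095 .065
```

```text
t 23.55 pos [ 0.5373 -0.1028  0.1559] jaw -1.2 turn -0.37 shift now [ 7.7  2.5 16. ] shift after [ 7.7  2.6 16. ] tilt [ 0.002  0.014 -1.   ] F [ 0.2 -0.2 -4.1] w 0.593 q6 -0.32
371 org [ 0.5364 -0.1027  0.1906] yaw 4.7 tilt 180.5 med 0.0008
open [ 0.5364 -0.1018  0.0826] branch [ 0.5862 -0.0982  0.1326]
```

Request:
{"api": "step_arm", "payload": {"steps": [[3.3,1.6,0,0],[3.3,1.6,0,0],[0,0,8,0],[0,0,8,0],[0,0,4,0],[0,0,0,0],[0,0,0,0]]}}

```text
time: 24.3
tool_pos: [0.541, -0.0929, 0.1331]
tool_rot: [-0.005, 0.713, 0.701, 0.006]
contact_force: [0.3, -0.6, -4.3]
gripper_width: 0.592
```

```bash
python3 go.py .540 -.095 .12 -0.8;python3 look.py N8 345 215 50;python3 tf.py N8 scene .54 -.095 .17 .24 180 5 .08 .55 -.095 .065
python3 - <<'E'
from h import *
im,d=grab_frame("top");np.savez("topN8.npz",im=im,d=d)
E
python3 tf.py N8 top .54 -.098 .17 .24 180 5 .08 .55 -.095 .065
python3 - <<'E'
import numpy as np,cv2
a=np.load("sceneN8.npz")["im"][170:250,300:400,::-1];b=np.load("topN8.npz")["im"][160:240,240:340,::-1]
cv2.imwrite("pics/N8c.png",np.hstack([cv2.resize(i,(400,320),interpolation=2) for i in(a,b)]))
E
```

```text
t 24.3 pos [ 0.541  -0.0929  0.1331] jaw -0.9 turn -0.14 shift now [-2.3 -0.9 13.1] shift after [-2.3 -0.9 13.1] tilt [ 0.001  0.015 -1.   ] F [ 0.3 -0.6 -4.3] w 0.592 q6 -0.3
351 org [ 0.5474 -0.0927  0.1685] yaw 6.1 tilt 180.4 med 0.0012
open [ 0.5473 -0.092   0.0605] branch [ 0.597  -0.087   0.1105]
47 org [ 0.5002 -0.0986  0.2578] yaw -30.5 tilt 191.1 med 0.0017
open [ 0.5108 -0.0807  0.1518] branch [ 0.549  -0.1144  0.2009]
```

View pics/N8c.png

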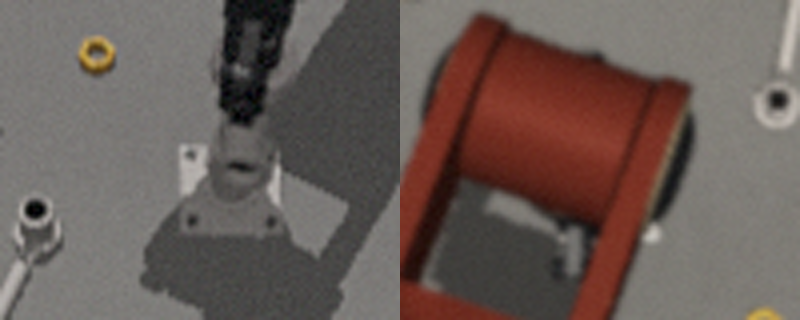

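The view shows the tee upright above the port at scene (340,200). The fit there is poor because the flange is cut off, so I use the consistent tool-to-tee offset instead.

Request:
{"api": "step_arm", "payload": {"steps": [[-3.2,-0.3,0,0],[0,0,2.5,0],[0,0,0,0]]}}

```text
time: 24.7
tool_pos: [0.5412, -0.0969, 0.1316]
tool_rot: [-0.004, 0.713, 0.701, 0.006]
contact_force: [0.8, -0.3, -4.4]
gripper_width: 0.589
```

```bash
python3 go.py .5407 -.096 .1236 -0.8
```

```text
t 24.7 pos [ 0.5412 -0.0969  0.1316] jaw -1.0 turn -0.17 shift now [ 0.7 -0.5  8. ] shift after [ 0.7 -0.5  8. ] tilt [ 0.003  0.014 -1.   ] F [ 0.8 -0.3 -4.4] w 0.589 q6 -0.31
```

Request:
{"api": "step_arm", "payload": {"steps": [[0.4,-0.5,2,0],[0,0,2,0],[0,0,0,0]]}}

```text
time: 25.0
tool_pos: [0.5407, -0.0966, 0.1275]
tool_rot: [-0.004, 0.713, 0.701, 0.006]
contact_force: [0.6, -0.5, -4.8]
gripper_width: 0.588
```

Request:
{"api": "step_arm", "payload": {"steps": [[0,0,2,0],[0,0,0,0]]}}

```text
time: 25.2
tool_pos: [0.5407, -0.0964, 0.1252]
tool_rot: [-0.004, 0.713, 0.701, 0.006]
contact_force: [0.2, 0.1, -4.5]
gripper_width: 0.591
```

```bash
python3 go.py .5407 -.096 .1236 -0.8
```

```text
t 25.2 pos [ 0.5407 -0.0964  0.1252] jaw -1.0 turn -0.18 shift now [0.4 0.  1.6] shift after [0.4 0.  1.6] tilt [ 0.003  0.014 -1.   ] F [ 0.2  0.1 -4.5] w 0.591 q6 -0.31
```

Request:
{"api": "step_arm", "payload": {"steps": [[0,0,1.5,0],[0,0,1,0],[0,0,0,0]]}}

```text
time: 25.5
tool_pos: [0.5411, -0.0966, 0.1237]
tool_rot: [-0.004, 0.713, 0.701, 0.006]
contact_force: [0.0, -0.0, -3.9]
gripper_width: 0.592
```

```bash
python3 go.py .5407 -.096 .1236 -0.8
```

```text
t 25.5 pos [ 0.5411 -0.0966  0.1237] jaw -1.0 turn -0.18 shift now [ 0.6 -0.4  0.1] shift after [ 0.6 -0.4  0.1] tilt [ 0.004  0.014 -1.   ] F [ 0.  -0.  -3.9] w 0.592 q6 -0.31
```

Request:
{"api": "step_arm", "payload": {"steps": [[0,0,1.2,0],[0,0,1,0],[0,0,0,0]]}}

```text
time: 25.8
tool_pos: [0.5415, -0.0968, 0.1236]
tool_rot: [-0.003, 0.713, 0.701, 0.006]
contact_force: [-1.3, -0.8, -3.5]
gripper_width: 0.593
```

Request:
{"api": "step_arm", "payload": {"steps": [[0,0,1,0],[0,0,0,0]], "claw": 58}}

```text
time: 26.0
tool_pos: [0.5416, -0.0969, 0.1236]
tool_rot: [-0.003, 0.713, 0.701, 0.006]
contact_force: [-1.6, 0.8, -1.1]
gripper_width: 0.591
```

Request:
{"api": "step_arm", "payload": {"steps": [[0,0,0.5,0],[0,0,0,0],[0,0,0,0]], "claw": 62}}

```text
time: 26.3
tool_pos: [0.5429, -0.0972, 0.1234]
tool_rot: [-0.002, 0.713, 0.701, 0.007]
contact_force: [-0.5, 0.3, -0.3]
gripper_width: 0.617
```

Request:
{"api": "step_arm", "payload": {"steps": [[0,0,0,0],[0,0,0,0],[0,0,0,0],[0,0,0,0]], "claw": 100}}

```text
time: 26.7
tool_pos: [0.5439, -0.0973, 0.1237]
tool_rot: [-0.001, 0.713, 0.701, 0.008]
contact_force: [-0.1, 0.3, 0.0]
gripper_width: 1.001
```

Request:
{"api": "step_arm", "payload": {"steps": [[0,0,-10,0],[0,0,-20,0],[0,0,-30,0],[0,0,-30,0],[-30,-30,-20,0],[-40,-40,0,0],[-40,-40,0,0],[-40,-40,0,0]]}}

```text
time: 27.5
tool_pos: [0.4031, -0.2349, 0.2407]
tool_rot: [0.003, 0.709, 0.705, 0.008]
contact_force: [0.9, -1.2, 0.7]
gripper_width: 0.999
```

```bash
python3 go.py .5407 -.096 .1236 -0.8;python3 look.py Z1 345 225 55;python3 - <<'E'
from h import *
im,d=grab_frame("top");np.savez("topZ1.npz",im=im,d=d)
E
for c in scene top; do python3 tf.py Z1 $c .54 -.096 .157 .2 180 5 .08 .55 -.095 .065;done
python3 - <<'E'
import numpy as np,cv2
a=np.load("sceneZ1.npz")["im"][150:330,255:480,::-1];b=np.load("topZ1.npz")["im"][70:250,170:395,::-1]
cv2.imwrite("pics/Z1c.png",np.hstack([cv2.resize(i,(400,320),interpolation=2) for i in(a,b)]))
E
```

```text
t 27.5 pos [ 0.4031 -0.2349  0.2407] jaw -0.3 turn 0.51 shift now [138.8 135.  120.2] shift after [140.  133.7 120.2] tilt [ 0.016  0.007 -1.   ] F [ 0.9 -1.2  0.7] w 0.999 q6 -0.69
614 org [ 0.5392 -0.0967  0.1586] yaw 5.5 tilt 180.3 med 0.0008
open [ 0.5392 -0.0962  0.0506] branch [ 0.5889 -0.0917  0.1006]
430 org [ 0.5417 -0.0987  0.1574] yaw 6.7 tilt 179.2 med 0.0014
open [ 0.5419 -0.1002  0.0494] branch [ 0.5915 -0.0937  0.0994]
```

View pics/Z1c.png

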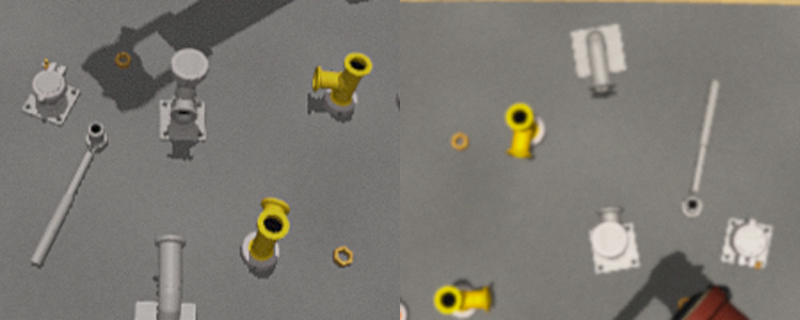

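The tee stands on the open port with its blanked end up and its branch facing the chamber line. The wrench and nuts are where they were, and the arm is clear.

```bash
python3 -c "
from plant import job_done
print(job_done())"
```

```text
the job is handed in; nothing more can be done
None
```

The tee is mounted on the open port with its blanked end up, and I handed the job in at 27.5 s (limit 72 s). `job_done()` reports no verdict, so the judged result is not confirmed.

**What I did:** I pinched the tee lightly by its top flange, tipped it over its bottom rim, laid it on its side and let go. Then I took a fresh grip on the clamp ring and let the open end swing down by loosening the grip in small steps. I stood the tee on its open end, gripped it firmly, carried it over and lowered it onto the ring with no side force until it carried the weight.

**Last checks, after letting go:**

| Check | Scene camera | Top camera |
|---|---|---|
| Open face height (seat is at 49 mm) | 50.6 mm | 49.4 mm |
| Distance from the port axis, same camera | about 1 mm | about 2 mm |
| Lean from vertical | 0.3° | 0.8° |
| Branch direction (line to the mouth is about 5°) | 5.5° | 6.7° |

- **Bystanders:** the last picture shows the wrench and both nuts where they lay. I judged this by eye and did not measure it.
- **Arm:** it is clear of everything.

**What disagreed or went wrong:**
- The two cameras differ by about 4 mm in y, so I compared the tee and the port only within the same camera.
- While lowering onto the port, one fit of the tee was about 7 mm out in x. I ignored it and used the steady offset between the tool and the tee instead.
- The tee slid about 20–30 mm before it began to tip.
- It also slid instead of rotating once during the turn-over, which I corrected by lifting and loosening the grip further.

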